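# Clip the target plate into the inclined optics mount

### The job

On the inclined mount, slide the loose black plate along its ledge until its edge is fully home against the black end stop. Then squeeze the sprung clamp off its parking bracket and clip it over the top edges of the plate and the backplate together, about mid-width of the plate and pushed fully home, so that it holds the plate against the stop, and let go. Leave the other things on the table where they are.

Things in the scene. Friction and masses are not known exactly. Their poses are not given: they have to be found in the camera images.
- mount: Fixed black base (120 x 150 x 12 mm) with short posts that carries the inclined backplate; place and yaw differ each time. Origin at table level under the middle of the backplate's lower edge; y along the backplate's width, z up; the backplate leans from here towards -x.
- backplate: Fixed aluminium plate, 200 mm wide, 6 mm thick, leaning 32 degrees from vertical, upper edge nearest the robot. Origin: mid-width, on the upper (far-side) face, at the ledge, 30 mm above the table. x = normal of that face (away from the robot and up), y = along the width, z = up the slope. Metal at x -6 to 0, top edge at z 110 mm. Ledge at z 0, its 6 mm high lip at x 10 to 14 mm.
- stop (a point): Middle of the stop's face: a black block, 10 mm thick and 45 mm high, at the +y end of the ledge; its face is at y = 92 mm of the backplate, so a plate that is home has its middle at y = 47 mm. Axes as the backplate's.
- top_edge (a point): Middle of the backplate's top edge (x -3, y 0, z 110 mm of the backplate), axes as the backplate's. The underside of the backplate is free of obstacles for the upper 50 mm.
- plate: Loose black aluminium plate with a small glass disc, 90 mm wide (y), 5 mm thick (x), 107 mm tall (z), 90 to 180 g, leaning on the backplate's upper face, foot on the ledge. Origin: mid-width and mid-thickness of its foot; axes parallel to the backplate's. Its top edge is 3 mm below the backplate's; together they are 11 mm thick. It slides along y with about 1 N of drag.
- stub (a point): On the plate's stub, 14 mm out from the plate's face (half the stub's length). The stub is a steel cylinder, 12 mm in diameter, 28 mm long, along the plate's x, 28 mm up from the foot at mid-width; it can be pinched from above by fingers that close along the plate's y. Axes as the plate's.
- bracket: Fixed parking bracket: black base 60 x 75 x 12 mm and an upright aluminium blade, 11 mm thick (x), 60 mm wide (y), its top 80 mm above the table. Place and yaw vary. Origin at table level under the blade's middle; x across the blade, z up.
- bracket_top (a point): Middle of the blade's top edge on the bracket, 80 mm above the table.
- clamp: Spring clamp of dark steel with black handle sleeves, 70 to 120 g, symmetric, 22 mm wide along y (pin 30 mm). At the start clipped upright over the bracket's blade near its middle, handles up. Origin on the pivot axis; z from the mouth to the handles, x the direction in which jaws open and handles are squeezed, y along the pivot.
- clamp_handles (a point): Between the handles, 30 mm above the pivot (clamp's z). The flared handles reach from z 4 to 45 mm; on an 11 mm grip their tops stand about 43 mm apart over the outside. Squeezing along x here with about 14 N brings them to a stop at 24 mm over the outside, then parallel to z, with the jaws fully open. Axes as the clamp's.
- clamp_pads (a point): Between the rubber pads of the jaws, 42 mm below the pivot (z -35 to -49 mm). Pads are 27 to 29 mm apart when the handles are fully squeezed, 2 mm when free; on 11 mm they lie flat and press with about 6 N. Axes as the clamp's.
- clamp_crotch (a point): Middle of the crotch between the jaws, 18 mm below the pivot towards the mouth; it rests on the edge when the clamp is fully home. Axes as the clamp's.
- iris: Bystander: small iris, a 42 mm black disc upright on a thin post with a 40 mm round foot, 81 mm tall, origin under the foot.
- post_holder: Bystander: black post holder, 25 mm in diameter and 60 mm tall with a 52 mm foot, origin under the foot.
- lens_case: Bystander: white plastic lens case 50 x 50 x 22 mm, origin under its middle.
- retaining_ring: Bystander: brass ring, 40 mm outside, 8 mm high, lying flat, origin under its middle.
- screwdriver: Bystander: black-handled screwdriver lying flat, about 200 mm long.
- lens_cleaner: Bystander: clear bottle 40 mm in diameter, 100 mm tall, origin under its middle.
- magnet_base: Bystander: steel magnetic base block 50 x 60 x 55 mm, origin under its middle.
Things that resemble listed ones, but are neither listed nor needed, are in the scene too. What is shaped like the plate but brown or pink is not meant.

How it is judged:
On the way, in this order (a step that is already met when the one before it is completed fails the run):
1. the plate stands on the ledge with its edge against the end stop (within 3.5 mm) (y of plate in the frame of backplate above 0.0435 m and z of plate in the frame of backplate below 0.005 m and x of plate in the frame of backplate between 0 and 0.0065 m and angle between the z axis of plate and the z axis of backplate, either way round below 0.06 rad and angle between the x axis of plate and the x axis of backplate, either way round below 0.06 rad), for 0.2 s.
2. the clamp has been taken off the parking bracket (crotch more than 60 mm from the blade's top) (distance between clamp_crotch and bracket_top above 0.06 m), for 0.1 s.
3. the clamp grips plate and backplate together over the top edge (all of step 1 and z of clamp_crotch in the frame of backplate between 0.1 and 0.122 m and x of clamp_crotch in the frame of backplate between -0.012 and 0.012 m and y of clamp_crotch in the frame of plate between -0.015 and 0.015 m and angle between the z axis of clamp and the z axis of backplate, either way round below 0.26 rad and angle between the x axis of clamp and the x axis of backplate, either way round below 0.26 rad and contact force between clamp and plate above 2 N and contact force between clamp and backplate above 2 N), for 0.2 s.
At the end, for the whole second after the job is handed in: Plate on the ledge, flat on the backplate, edge within 3.5 mm of the stop. Clamp grips plate and backplate together (over 2 N on each), crotch within 12 mm of the backplate's top edge and 15 mm of the plate's mid-width, in line with the slope within 0.26 rad. Both at rest (all of step 3 and linear speed of each of plate, clamp below 0.02 m/s); the robot touches nothing.
It fails at once if a bystander was moved by more than 30 mm (distance of any of iris, post_holder, lens_case, retaining_ring, screwdriver, lens_cleaner, magnet_base from where it was at the start of the episode above 0.03 m).
It also fails if it takes over 58 s, if anything falls off the work surface, if the arm or the gripper's body presses on something with over 40 N, if the wrist force passes 120 N, or if a joint passes its speed limit or range.

### The arm

A 7-joint arm with a two-finger parallel gripper is mounted at the origin on the work surface. World frame = base frame: x ahead of the robot, y to its left, z up, the work surface at z = 0. Lengths are in m, angles in rad, forces in N, time in s.
With the tool pointing down it reaches from about 0.4 to 0.85 m from the base axis. Payload 10.4 kg.
Tool frame: the origin (TCP) lies between the finger pads; the fingertips stand 11 mm ahead of it and the grasp point (between the pads) lies 8 mm behind it (tip_reach is the distance from the TCP to the fingertips, in m); z points along the fingers, y is the line along which they close (so a half turn about z gives the same grasp; the last joint's range is limited). The gripper opens to 85 mm and grips with 20 to 120 N. Pads are 22 mm wide; open, the fingers measure 114 mm over their backs; the gripper's body (76 mm by 85 mm) begins 54 mm behind the grasp point. The pads swing forward as they close: fully open they stand 13 mm farther back than shut.
Start: joints at [1.312, 0.332, -0.065, 1.46, 0.022, 1.35, -0.088], TCP at [0.146, -0.608, 0.242] pointing down, gripper open.
Joint ranges: [-2.6, 2.6], [-0.5, 2.12], [-1.47, 1.34], [0.16, 2.42], [-1.27, 4.41], [0.06, 2.06], [-2.6, 2.6]. Speed limits (rad/s): [2.22, 2.22, 2.79, 2.79, 3.14, 3.14, 3.14].

### API

Orientations are given as a unit quaternion [x, y, z, w].
In Python, from workcell import * gives the robot as it stands.
- The arm moves only by the shell command python3 -m inch 'ROWS' [OPENING] [FORCE]. ROWS is JSON, a list of rows, each an object with "slide": the shift along the world's x, y, z in m, a list of three; "yaw": the turn about the world's z in rad. A call has 1 to 20 rows; each row is the pose to reach, as a shift and turn from the pose commanded when the call began; what a row does not reach only later rows make up. A row lasts 1/12 s, in which the tool goes at most 41.7 mm and 7.16 degrees, less where a joint would pass 70% of its speed; a pose out of reach is approached as far as the arm can. A call with a gripper value outside its range is refused whole. OPENING is the closure in counts, from 0 (fully open) to 255 (shut), set as the call begins (- or left out, the last holds). The fingers move at their own pace and stop on an object; FORCE is the grip in N (left out, the last holds). Time passes only in rows, so rows that repeat a pose let the fingers close. It gives the time, the measured TCP pose, the force, the opening and the grip force at its end, in the units of the state.
- get_obs(): the state, without advancing time (a new reading comes with each control period).
- camera(name): name is "scene" or "top" or "wrist"; returns a dict with "frame" (400x640x3 uint8, red, green, blue), "fx", "fy", "cx", "cy" (pixels), "k1" (the pictures are not rectified: a ray, as slopes to the right and down, at radius r is drawn at 1 + k1 r^2 times it, then the intrinsics apply), "extrinsics" (4x4, takes a point from world to camera coordinates). Camera axes: x right, y down, z forward; pixel columns grow to the right and rows downward; lengths in m; the calibration is good to about 2 mm. A picture is of the moment at which its call begins. There is no depth.
- hand_in(): hands the job in; it is judged then, once.
The state is a dict: "clock": time; "joint_pos": joint angles; "joint_velocities": joint speeds; "tau": joint torques, N m; "position": TCP position; "ee_rot": TCP orientation; "ft_force": force on the tool from outside, world axes, zero at the start; "torque": the same for the moment, N m; "grip_width": opening from 0.0 (shut) to 1.0 (fully open); "grasp_force": force on a finger pad.
Only numpy, scipy, OpenCV 4.12 (cv2) and the standard library are available. Lean on these libraries where they do the work, as an engineer would, in place of code of your own. Each camera call takes 0.05 s, during which the arm holds its last target. There are 200 camera calls.

## Working session

There is one attempt and no reset: what is moved stays moved. The work goes in short steps, Python scripts to look and compute and a shell command to move; the robot and the scene stay as the last step left them, time stands still between calls to the robot, and variables do not carry over. Pictures are saved under pics/ and viewed, at most 10 in all, crops included, and the job is handed in when it is done.

```bash
ls; mkdir -p pics
cat > h.py <<'E'
from workcell import *
import numpy as np, cv2
def K(c): return np.array([[c["fx"],0,c["cx"]],[0,c["fy"],c["cy"]],[0,0,1.]])
def ray(c,u,v):
    d=np.array([c["k1"],0,0,0,0.]) if False else None
    xd=np.array([(u-c["cx"])/c["fx"],(v-c["cy"])/c["fy"]]);x=xd.copy()
    for _ in range(20): x=xd/(1+c["k1"]*(x@x))
    E=np.array(c["extrinsics"]);R=E[:3,:3];t=E[:3,3]
    return -R.T@t, R.T@np.array([x[0],x[1],1.])
def onz(c,u,v,z):
    o,d=ray(c,u,v);return o+d*(z-o[2])/d[2]
def tri(c1,p1,c2,p2):
    o1,d1=ray(c1,*p1);o2,d2=ray(c2,*p2)
    s=np.linalg.lstsq(np.c_[d1,-d2],o2-o1,rcond=None)[0]
    a=o1+d1*s[0];b=o2+d2*s[1];return (a+b)/2,np.linalg.norm(a-b)
def proj(c,P):
    E=np.array(c["extrinsics"]);p=E[:3,:3]@np.array(P)+E[:3,3];x=p[:2]/p[2];x=x*(1+c["k1"]*(x@x))
    return np.array([c["fx"]*x[0]+c["cx"],c["fy"]*x[1]+c["cy"]])
def save(im,n): cv2.imwrite("pics/"+n,cv2.cvtColor(im,cv2.COLOR_RGB2BGR))
E
python3 - <<'E'
from h import *
import pickle
C={n:camera(n) for n in("scene","top","wrist")}
pickle.dump(C,open("c0.pkl","wb"))
for n in C:
    c=C[n];save(c["frame"],n+"0.png");print(n,c["fx"],c["k1"],ray(c,320,200))
o=get_obs();print(o)
E
```

```text
pics
scene 516.8020217684319 -0.16198965316453015 (array([ 1.27237317, -0.00470297,  1.12595066]), array([-0.59774995,  0.07874556, -0.79790107]))
top 376.76871504385184 -0.012846522287523341 (array([0.42560813, 0.1184235 , 0.98041169]), array([ 0.11271573, -0.0224505 , -0.99337492]))
wrist 297.6510217030122 -0.028103107267205964 (array([ 0.21060065, -0.59215859,  0.37219465]), array([-0.24929139, -0.0690667 , -0.96602138]))
{'clock': 0.15, 'joint_pos': array([ 1.31239327,  0.33270751, -0.06472708,  1.46072165,  0.02161908,
        1.34988828, -0.08846639]), 'joint_velocities': array([-0.00072653, -0.00258118,  0.00091338, -0.00202126,  0.00157746,
        0.00076126, -0.0009054 ]), 'tau': array([ 7.28489226e-05, -6.25826955e+01,  4.89116216e-02, -3.91852677e+01,
        1.63748406e-02,  7.36186397e-03,  2.08406851e-05]), 'position': array([ 0.14596601, -0.60745159,  0.24172352]), 'ee_rot': array([ 9.93052840e-01,  1.17668145e-01, -8.66631456e-05, -5.06924975e-04]), 'ft_force': array([-1.14074528, -0.11491657,  0.39187669]), 'torque': array([-0.04492461, -0.02441208,  0.02546721]), 'grasp_force': 0.0, 'grip_width': 0.9973541346019121}
```

View pics/scene0.png

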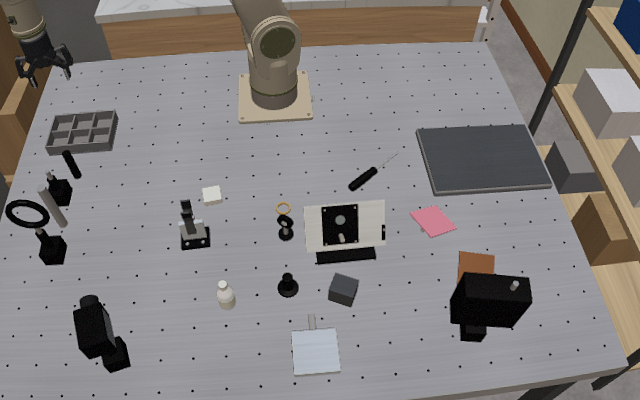

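View pics/top0.png

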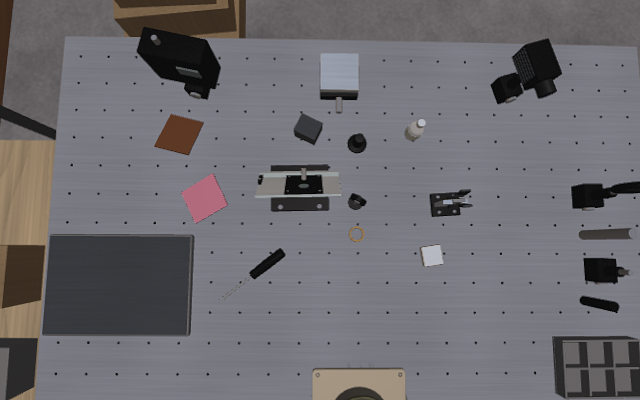

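The scene view shows the mount (345,230) with the black plate (340,225) and the stop at (383,232). The bracket and clamp are at (193,225), and the brown (476,265) and pink (433,220) plates are decoys. In the top view the mount is at (300,187), the stop at (261,180) and the clamp at (455,200). I'll confirm this with one enlarged composite crop.

Run:
```python
from h import *
import pickle
C=pickle.load(open("c0.pkl","rb"))
s=C["scene"]["frame"];t=C["top"]["frame"]
def cr(f,x,y,w,h,k=4):return cv2.resize(f[y:y+h,x:x+w],None,fx=k,fy=k,interpolation=cv2.INTER_CUBIC)
a=np.hstack([cr(s,295,195,100,75),cr(t,250,155,100,75)])
b=np.hstack([cr(s,160,187,100,75),cr(t,415,165,100,75)])
save(np.vstack([a,b]),"crop1.png")
```

```text
(no output)
```

View pics/crop1.png

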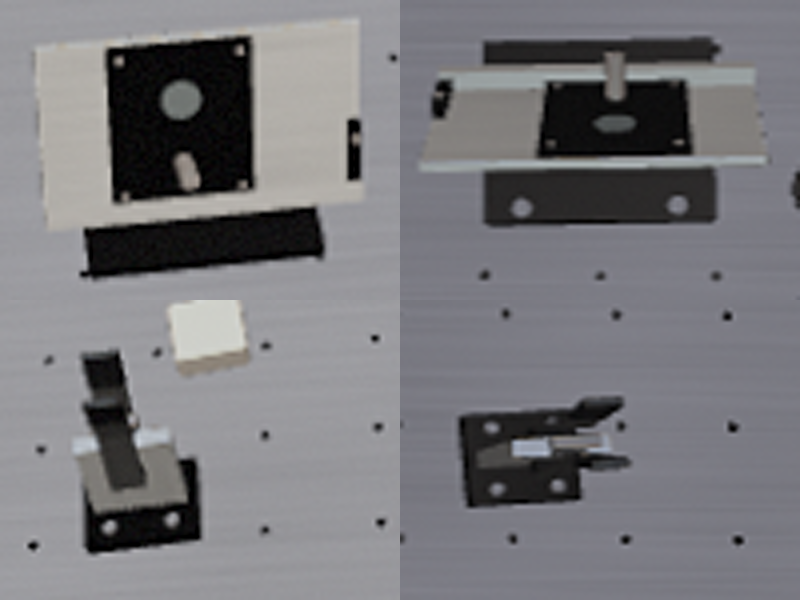

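The crops confirm the target: the black plate with the glass disc and stub, centre at scene (340,225) and top (303,185). Brown and pink are excluded. The stop is on the +y side (top-view left) and the clamp sits upright on the bracket. Next I'll cast rays onto planes of known height.

Run:
```python
from h import *
import pickle
C=pickle.load(open("c0.pkl","rb"))
s,t=C["scene"],C["top"]
S1=lambda U,V:(295+(U+.5)/4-.5,195+(V+.5)/4-.5)
T1=lambda U,V:(250+(U-400+.5)/4-.5,155+(V+.5)/4-.5)
S2=lambda U,V:(160+(U+.5)/4-.5,187+(V-300+.5)/4-.5)
T2=lambda U,V:(415+(U-400+.5)/4-.5,165+(V-300+.5)/4-.5)
def p(n,c,px,z): print(n,np.round(onz(c,*px,z),4))
p("S top L(-y)",s,S1(35,46),.1233);p("S top R(+y)",s,S1(358,18),.1233)
p("T top +y",t,T1(420,168),.1201);p("T top -y",t,T1(768,162),.1201)
p("T base near +y",t,T1(486,224),.012);p("T base near -y",t,T1(716,221),.012)
p("T base far +y",t,T1(486,40),.012);p("T base far -y",t,T1(716,38),.012)
print("stub tip",tri(s,S1(191,186),t,T1(614,58)))
print("disc",tri(s,S1(181,100),t,T1(615,124)))
p("S blade top -y",s,S2(75,440),.08);p("S blade top +y",s,S2(172,432),.08)
p("T blade top +y",t,T2(512,448),.08);p("T blade -y",t,T2(608,442),.08)
for q in[(460,416),(470,506),(580,498)]: p("T bbase",t,T2(*q),.012)
print("handle far",tri(s,S2(105,404),t,T2(612,461)),"hn",tri(s,S2(100,355),t,T2(605,461)))
```

```text
S top L(-y) [0.5363 0.0525 0.1233]
S top R(+y) [0.5316 0.2511 0.1233]
T top +y [0.5299 0.2489 0.1201]
T top -y [0.5349 0.0492 0.1201]
T base near +y [0.5071 0.2222 0.012 ]
T base near -y [0.51   0.0741 0.012 ]
T base far +y [0.6274 0.2245 0.012 ]
T base far -y [0.6301 0.0744 0.012 ]
stub tip (array([0.60614388, 0.14079336, 0.06405251]), np.float64(0.0021209595332846057))
disc (array([0.5608372 , 0.13897234, 0.09109902]), np.float64(0.0017026683218497741))
S blade top -y [ 0.5262 -0.2575  0.08  ]
S blade top +y [ 0.5251 -0.1971  0.08  ]
T blade top +y [ 0.526  -0.1996  0.08  ]
T blade -y [ 0.5301 -0.2587  0.08  ]
T bbase [ 0.5544 -0.1899  0.012 ]
T bbase [ 0.4955 -0.1948  0.012 ]
T bbase [ 0.5011 -0.2673  0.012 ]
handle far (array([ 0.51693307, -0.24122819,  0.10758852]), np.float64(0.014828573242245032)) hn (array([ 0.51168491, -0.2299515 ,  0.14486994]), np.float64(0.001050205990197556))
```

```bash
python3 -m inch '[{"slide":[0.38,0.38,0.06],"yaw":-0.21},{"slide":[0.38,0.38,0.06],"yaw":-0.21},{"slide":[0.38,0.38,0.06],"yaw":-0.21},{"slide":[0.38,0.38,0.06],"yaw":-0.21},{"slide":[0.38,0.38,0.06],"yaw":-0.21},{"slide":[0.38,0.38,0.06],"yaw":-0.21},{"slide":[0.38,0.38,0.06],"yaw":-0.21},{"slide":[0.38,0.38,0.06],"yaw":-0.21},{"slide":[0.38,0.38,0.06],"yaw":-0.21},{"slide":[0.38,0.38,0.06],"yaw":-0.21},{"slide":[0.38,0.38,0.06],"yaw":-0.21},{"slide":[0.38,0.38,0.06],"yaw":-0.21},{"slide":[0.38,0.38,0.06],"yaw":-0.21},{"slide":[0.38,0.38,0.06],"yaw":-0.21},{"slide":[0.38,0.38,0.06],"yaw":-0.21},{"slide":[0.38,0.38,0.06],"yaw":-0.21},{"slide":[0.38,0.38,0.06],"yaw":-0.21}]'
python3 - <<'E'
from h import *
import pickle
pickle.dump(camera("wrist"),open("w1.pkl","wb"))
E
python3 -m inch '[{"slide":[0.065,0.37,-0.04]},{"slide":[0.065,0.37,-0.04]},{"slide":[0.065,0.37,-0.04]},{"slide":[0.065,0.37,-0.04]},{"slide":[0.065,0.37,-0.04]},{"slide":[0.065,0.37,-0.04]},{"slide":[0.065,0.37,-0.04]},{"slide":[0.065,0.37,-0.04]},{"slide":[0.065,0.37,-0.04]},{"slide":[0.065,0.37,-0.04]},{"slide":[0.065,0.37,-0.04]},{"slide":[0.065,0.37,-0.04]},{"slide":[0.065,0.37,-0.04]}]' 110
python3 - <<'E'
from h import *
import pickle
c=camera("wrist");pickle.dump(c,open("w2.pkl","wb"))
a=pickle.load(open("w1.pkl","rb"))
k=lambda f:cv2.resize(f,(480,300),interpolation=cv2.INTER_AREA)
save(np.vstack([k(a["frame"]),k(c["frame"])]),"w12.png")
print(get_obs()["joint_pos"])
E
```

```text
clock: 1.57
position: [0.5252, -0.229, 0.302]
ee_rot: [1.0, 0.012, -0.0, 0.0]
ft_force: [-0.1, 0.2, 0.2]
grip_width: 1.0
grasp_force: 0.0
[ 0.67969786  0.22004169 -0.41249934  1.4910786   0.08878816  1.44921221
 -1.28213016]invalid input
```

View pics/w12.png

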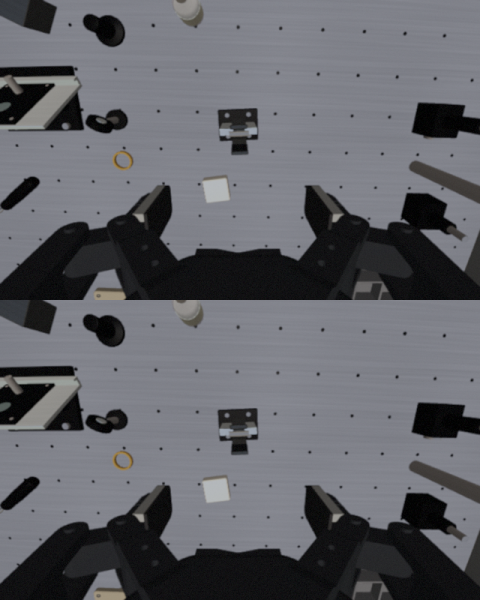

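The wrist view shows the bracket and clamp at about (317,170) at full resolution, and the mount at the left edge. The second move was refused because it lacked "yaw", so I'll repeat it.

```bash
python3 -m inch '[{"slide":[0.065,0.37,-0.04],"yaw":0},{"slide":[0.065,0.37,-0.04],"yaw":0},{"slide":[0.065,0.37,-0.04],"yaw":0},{"slide":[0.065,0.37,-0.04],"yaw":0},{"slide":[0.065,0.37,-0.04],"yaw":0},{"slide":[0.065,0.37,-0.04],"yaw":0},{"slide":[0.065,0.37,-0.04],"yaw":0},{"slide":[0.065,0.37,-0.04],"yaw":0},{"slide":[0.065,0.37,-0.04],"yaw":0},{"slide":[0.065,0.37,-0.04],"yaw":0},{"slide":[0.065,0.37,-0.04],"yaw":0},{"slide":[0.065,0.37,-0.04],"yaw":0},{"slide":[0.065,0.37,-0.04],"yaw":0}]' 110
python3 - <<'E'
from h import *
import pickle
c=camera("wrist");pickle.dump(c,open("w2.pkl","wb"))
a=pickle.load(open("w1.pkl","rb"))
print(ray(c,320,200),get_obs()["grip_width"])
k=lambda f,x,y,w,h,s:cv2.resize(f[y:y+h,x:x+w],None,fx=s,fy=s,interpolation=cv2.INTER_CUBIC)
A=k(a["frame"],270,125,100,100,4)
B=k(c["frame"],170,100,300,150,2.6667)[:400]
im=np.zeros((600,800,3),np.uint8);im[200:600]=B[:,:800];im[:200,:400]=A[40:240]
save(im,"w2.png")
E
```

```text
clock: 2.75
position: [0.5914, 0.1401, 0.2624]
ee_rot: [1.0, 0.011, 0.0, 0.001]
ft_force: [0.0, -1.3, -0.1]
grip_width: 0.572
grasp_force: 0.0
(array([0.65782526, 0.14158449, 0.39301763]), array([-0.25781605, -0.01713585, -0.96610091])) 0.5674203255989024
```

View pics/w2.png

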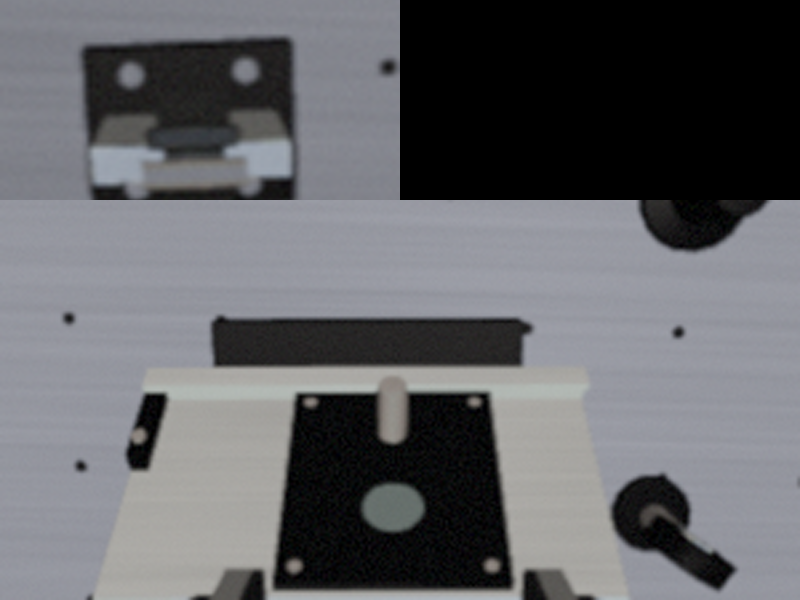

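Run:
```python
from h import *
import pickle
a=pickle.load(open("w1.pkl","rb"));c=pickle.load(open("w2.pkl","rb"))
A=lambda U,V:(270+(U+.5)/4-.5,125+(V+40+.5)/4-.5)
B=lambda U,V:(170+(U+.5)/2.6667-.5,100+(V-200+.5)/2.6667-.5)
def p(n,c,px,z): print(n,np.round(onz(c,*px,z),4))
p("stub tip",c,B(392,387),.0712)
p("stub base",c,B(392,440),.045)
for q in[(297,394),(490,394)]: p("plate foot far face",c,B(*q),.0326)
for q in[(275,588),(512,588)]: p("plate top",c,B(*q),.1234)
for q in[(166,394),(150,468)]: p("stop",c,B(*q),.045)
for q in[(213,320),(522,320)]: p("mount base far",c,B(*q),.012)
for q in[(90,147),(90,182),(290,140),(291,178)]: p("blade",a,A(*q),.08)
for q in[(147,137),(240,137)]: p("far handle",a,A(*q),.143)
for q in[(137,173),(247,170)]: p("near bright",a,A(*q),.143)
```

```text
stub tip [0.6059 0.1404 0.0712]
stub base [0.5777 0.1397 0.045 ]
plate foot far face [0.5955 0.1837 0.0326]
plate foot far face [0.5975 0.0952 0.0326]
plate top [0.5391 0.1818 0.1234]
plate top [0.541  0.0948 0.1234]
stop [0.5964 0.2404 0.045 ]
stop [0.5622 0.2495 0.045 ]
mount base far [0.6265 0.2257 0.012 ]
mount base far [0.6298 0.0793 0.012 ]
blade [ 0.5319 -0.1993  0.08  ]
blade [ 0.5213 -0.1994  0.08  ]
blade [ 0.5354 -0.259   0.08  ]
blade [ 0.5239 -0.2598  0.08  ]
far handle [ 0.5454 -0.2183  0.143 ]
far handle [ 0.5459 -0.2411  0.143 ]
near bright [ 0.5364 -0.216   0.143 ]
near bright [ 0.5378 -0.2431  0.143 ]
```

```bash
python3 -m inch '[{"slide":[0.0085,0,-0.1],"yaw":0},{"slide":[0.0085,0,-0.1],"yaw":0},{"slide":[0.0085,0,-0.1],"yaw":0},{"slide":[0.0085,0,-0.2],"yaw":0},{"slide":[0.0085,0,-0.2],"yaw":0},{"slide":[0.0085,0,-0.2],"yaw":0},{"slide":[0.0085,0,-0.2],"yaw":0},{"slide":[0.0085,0,-0.2],"yaw":0}]' 120 20
python3 -m inch '[{"slide":[0,0,0],"yaw":0},{"slide":[0,0,0],"yaw":0},{"slide":[0,0,0],"yaw":0},{"slide":[0,0,0],"yaw":0},{"slide":[0,0,0],"yaw":0},{"slide":[0,0,0],"yaw":0},{"slide":[0,0,0],"yaw":0},{"slide":[0,0,0],"yaw":0}]' 255 20
```

```text
clock: 3.47
position: [0.5997, 0.1409, 0.0625]
ee_rot: [1.0, 0.012, -0.0, 0.0]
ft_force: [0.7, -0.6, 1.0]
grip_width: 0.535
grasp_force: 0.0
clock: 4.13
position: [0.6005, 0.142, 0.064]
ee_rot: [1.0, 0.013, 0.001, 0.0]
ft_force: [-0.6, -1.9, 7.1]
grip_width: 0.13
grasp_force: 20.2
```

```bash
python3 -m inch '[{"slide":[0,0.01,0.001],"yaw":0},{"slide":[0,0.02,0.001],"yaw":0},{"slide":[-0.001,0.03,0.001],"yaw":0},{"slide":[-0.001,0.04,0.001],"yaw":0},{"slide":[-0.001,0.048,0.001],"yaw":0},{"slide":[-0.001,0.052,0.001],"yaw":0},{"slide":[-0.001,0.054,0.001],"yaw":0},{"slide":[-0.001,0.054,0.001],"yaw":0}]'
python3 -m inch '[{"slide":[0,0.002,0],"yaw":0},{"slide":[0,0.003,0],"yaw":0},{"slide":[0,0.004,0],"yaw":0},{"slide":[0,0.004,0],"yaw":0}]'
```

```text
clock: 4.8
position: [0.5989, 0.1966, 0.064]
ee_rot: [1.0, 0.013, 0.0, 0.001]
ft_force: [1.5, -5.2, 6.5]
grip_width: 0.131
grasp_force: 20.3
clock: 5.13
position: [0.599, 0.1994, 0.064]
ee_rot: [1.0, 0.013, 0.0, 0.001]
ft_force: [-0.2, -8.2, 8.8]
grip_width: 0.13
grasp_force: 20.5
```

```bash
python3 -m inch '[{"slide":[0,0.002,0],"yaw":0},{"slide":[0,0.004,0],"yaw":0},{"slide":[0,0.004,0],"yaw":0},{"slide":[0,0.004,0],"yaw":0}]'
python3 - <<'E'
from h import *
c=camera("wrist");save(c["frame"],"x.png")
import pickle;pickle.dump(c,open("w3.pkl","wb"))
save(cv2.resize(c["frame"][100:300,140:440],None,fx=2.5,fy=2.5,interpolation=cv2.INTER_CUBIC),"w3.png")
E
```

```text
clock: 5.47
position: [0.5992, 0.1998, 0.0639]
ee_rot: [1.0, 0.011, -0.0, 0.003]
ft_force: [-3.2, -18.2, 14.6]
grip_width: 0.128
grasp_force: 21.3
```

View pics/w3.png

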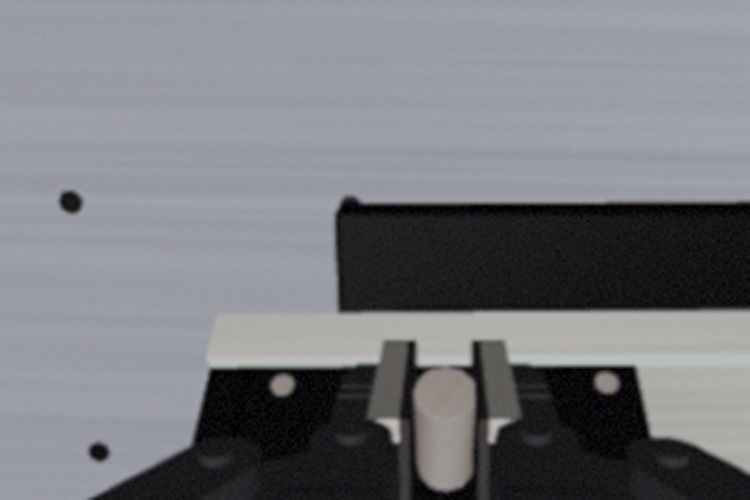

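The plate is firm against the stop: 18 N and no further motion. The wrist view shows its left edge merged with the stop block at about (205,400). Next I relax, release and move up.

```bash
python3 -m inch '[{"slide":[0,-0.003,0],"yaw":0},{"slide":[0,-0.003,0],"yaw":0},{"slide":[0,-0.003,0],"yaw":0}]'
python3 -m inch '[{"slide":[0,0,0],"yaw":0},{"slide":[0,0,0],"yaw":0},{"slide":[0,0,0],"yaw":0},{"slide":[0,0,0],"yaw":0},{"slide":[0,0,0.02],"yaw":0},{"slide":[0,0,0.06],"yaw":0},{"slide":[0,0,0.1],"yaw":0},{"slide":[0,0,0.14],"yaw":0},{"slide":[0,0,0.18],"yaw":0},{"slide":[0,0,0.18],"yaw":0}]' 165
python3 - <<'E'
from h import *
import pickle
C={n:camera(n) for n in("scene","top","wrist")};pickle.dump(C,open("c4.pkl","wb"))
k=lambda f,x,y,w,h,s:cv2.resize(f[y:y+h,x:x+w],None,fx=s,fy=s,interpolation=cv2.INTER_CUBIC)
save(np.hstack([k(C["scene"]["frame"],295,195,100,75,4),k(C["wrist"]["frame"],140,110,200,150,2)]),"c4.png")
E
```

```text
clock: 5.77
position: [0.5991, 0.1997, 0.064]
ee_rot: [1.0, 0.012, 0.0, 0.001]
ft_force: [-0.1, -10.8, 9.7]
grip_width: 0.129
grasp_force: 20.7
clock: 6.6
position: [0.6008, 0.2036, 0.2522]
ee_rot: [1.0, 0.013, 0.005, -0.002]
ft_force: [0.3, 0.8, 1.1]
grip_width: 0.352
grasp_force: 0.0
```

View pics/c4.png

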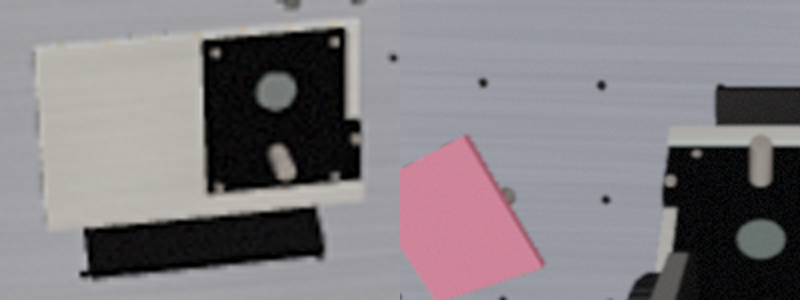

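```bash
python3 -m inch '[{"slide":[-0.072,-0.433,0],"yaw":1.617},{"slide":[-0.072,-0.433,0],"yaw":1.617},{"slide":[-0.072,-0.433,0],"yaw":1.617},{"slide":[-0.072,-0.433,0],"yaw":1.617},{"slide":[-0.072,-0.433,0],"yaw":1.617},{"slide":[-0.072,-0.433,0],"yaw":1.617},{"slide":[-0.072,-0.433,0],"yaw":1.617},{"slide":[-0.072,-0.433,0],"yaw":1.617},{"slide":[-0.072,-0.433,0],"yaw":1.617},{"slide":[-0.072,-0.433,0],"yaw":1.617},{"slide":[-0.072,-0.433,0],"yaw":1.617},{"slide":[-0.072,-0.433,0],"yaw":1.617},{"slide":[-0.072,-0.433,0],"yaw":1.617},{"slide":[-0.072,-0.433,0],"yaw":1.617},{"slide":[-0.072,-0.433,0],"yaw":1.617},{"slide":[-0.072,-0.433,0],"yaw":1.617},{"slide":[-0.072,-0.433,0],"yaw":1.617},{"slide":[-0.072,-0.433,0],"yaw":1.617}]' 0
python3 - <<'E'
from h import *
import pickle
c=camera("wrist");pickle.dump(c,open("w5.pkl","wb"));o=get_obs();print(o["position"],o["joint_pos"])
# project clamp reference points to compare
save(cv2.resize(c["frame"],(640,400)),"w5.png")
for P in[(.5285,-.2297,.08),(.5285,-.2297,.098),(.55,-.228,.143),(.507,-.231,.143)]: print(P,proj(c,P))
E
```

```text
clock: 8.25
position: [0.5265, -0.2313, 0.2429]
ee_rot: [0.682, 0.732, -0.0, -0.0]
ft_force: [0.1, 0.5, -0.7]
grip_width: 0.998
grasp_force: 0.0
[ 0.52654432 -0.23135653  0.24306359] [ 0.87730399  0.2874413  -0.65320696  1.56833453  0.17754655  1.3464373
  0.27495251]
(0.5285, -0.2297, 0.08) [319.35845587 186.84919005]
(0.5285, -0.2297, 0.098) [319.48262967 190.93713554]
(0.55, -0.228, 0.143) [346.68234232 203.53385165]
(0.507, -0.231, 0.143) [293.09560641 203.49365811]
```

View pics/w5.png

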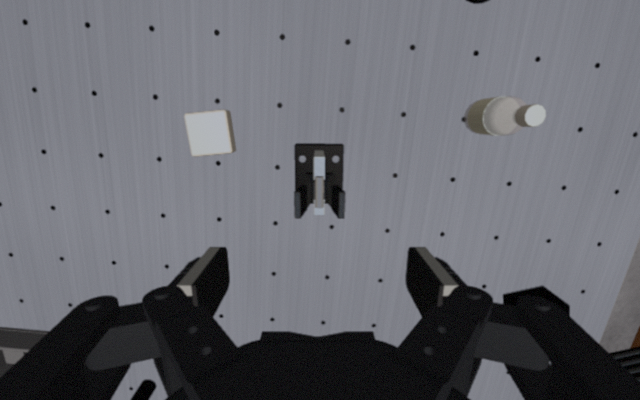

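The wrist view shows the clamp centred at (319,205) with its handles at u 297–344, matching the prediction. Now I descend and squeeze.

```bash
python3 -m inch '[{"slide":[0.002,0.0015,-0.035],"yaw":0},{"slide":[0.002,0.0015,-0.07],"yaw":0},{"slide":[0.002,0.0015,-0.1],"yaw":0},{"slide":[0.002,0.0015,-0.12],"yaw":0},{"slide":[0.002,0.0015,-0.125],"yaw":0},{"slide":[0.002,0.0015,-0.125],"yaw":0},{"slide":[0.002,0.0015,-0.125],"yaw":0}]' 0 40
python3 -m inch '[{"slide":[0,0,0],"yaw":0},{"slide":[0,0,0],"yaw":0},{"slide":[0,0,0],"yaw":0},{"slide":[0,0,0],"yaw":0},{"slide":[0,0,0],"yaw":0},{"slide":[0,0,0],"yaw":0},{"slide":[0,0,0],"yaw":0},{"slide":[0,0,0],"yaw":0},{"slide":[0,0,0],"yaw":0},{"slide":[0,0,0],"yaw":0}]' 255 40
```

```text
clock: 8.88
position: [0.5292, -0.2302, 0.1195]
ee_rot: [0.681, 0.732, 0.0, 0.001]
ft_force: [-0.1, 0.0, -0.0]
grip_width: 1.001
grasp_force: 0.0
clock: 9.72
position: [0.5295, -0.2308, 0.1207]
ee_rot: [0.681, 0.732, 0.0, 0.002]
ft_force: [-3.9, 0.7, 15.8]
grip_width: 0.269
grasp_force: 40.0
```

```bash
python3 -m inch '[{"slide":[0,0,0.015],"yaw":0},{"slide":[0,0,0.04],"yaw":0},{"slide":[0,0,0.08],"yaw":0},{"slide":[0,0,0.12],"yaw":0},{"slide":[0,0,0.14],"yaw":0},{"slide":[0,0,0.14],"yaw":0},{"slide":[0,0,0.14],"yaw":0}]'
python3 - <<'E'
from h import *
import pickle
C={n:camera(n) for n in("scene","top","wrist")};pickle.dump(C,open("c6.pkl","wb"));o=get_obs();print(o["position"])
s=C["scene"];P=o["position"];u=proj(s,P).astype(int);t=proj(C["top"],P).astype(int);print(u,t)
k=lambda f,x,y,w,h,q:cv2.resize(f[y:y+h,x:x+w],None,fx=q,fy=q,interpolation=cv2.INTER_CUBIC)
w=C["wrist"]["frame"]
save(np.hstack([k(s["frame"],u[0]-40,u[1]-45,80,120,5),k(w,220,150,200,300,2)[:600] if 0 else cv2.resize(w[160:360,230:430][:,:],(400,600))]),"c6.png")
E
```

```text
clock: 10.3
position: [0.529, -0.2304, 0.2595]
ee_rot: [0.681, 0.732, 0.0, 0.001]
ft_force: [-1.0, -0.5, -1.5]
grip_width: 0.267
grasp_force: 40.0
[ 0.52784765 -0.23010973  0.25687368]
[175 175] [489 191]
```

View pics/c6.png

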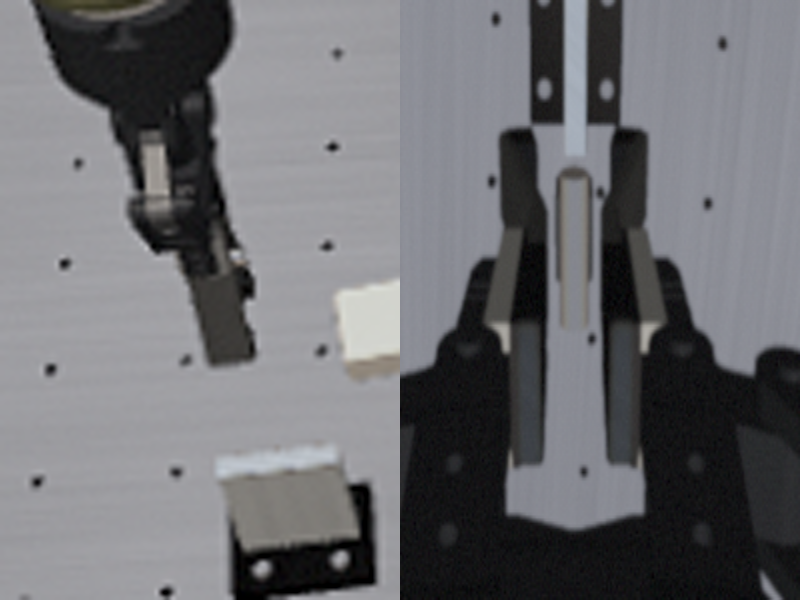

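The picture shows the clamp squeezed symmetrically between the pads with jaws open, their lower ends at scene px ≈(181,202). Bracket is free.

```bash
python3 - <<'E'
from h import *
import pickle
C=pickle.load(open("c6.pkl","rb"))
s=C["scene"];o,d=ray(s,135+231/5-.4,130+360/5-.4)
for x in(.543,.548): print(o+d*(x-o[0])/d[0])
E
python3 -m inch '[{"slide":[0.009,0.428,-0.01],"yaw":-0.047},{"slide":[0.009,0.428,-0.01],"yaw":-0.047},{"slide":[0.009,0.428,-0.01],"yaw":-0.047},{"slide":[0.009,0.428,-0.01],"yaw":-0.047},{"slide":[0.009,0.428,-0.01],"yaw":-0.047},{"slide":[0.009,0.428,-0.01],"yaw":-0.047},{"slide":[0.009,0.428,-0.01],"yaw":-0.047},{"slide":[0.009,0.428,-0.01],"yaw":-0.047},{"slide":[0.009,0.428,-0.01],"yaw":-0.047},{"slide":[0.009,0.428,-0.01],"yaw":-0.047},{"slide":[0.009,0.428,-0.01],"yaw":-0.047},{"slide":[0.009,0.428,-0.01],"yaw":-0.047},{"slide":[0.009,0.428,-0.01],"yaw":-0.047},{"slide":[0.009,0.428,-0.01],"yaw":-0.047},{"slide":[0.009,0.428,-0.01],"yaw":-0.047},{"slide":[0.009,0.428,-0.01],"yaw":-0.047}]'
python3 - <<'E'
from h import *
import pickle
pickle.dump({n:camera(n) for n in("scene","top","wrist")},open("c7.pkl","wb"))
E
```

```text
[ 0.543      -0.23064833  0.18195446]
[ 0.548      -0.22909943  0.18842574]
clock: 11.78
position: [0.5379, 0.1963, 0.2481]
ee_rot: [0.699, 0.715, -0.0, 0.0]
ft_force: [-0.2, -0.4, -0.1]
grip_width: 0.268
grasp_force: 40.0
```

```bash
python3 -m inch '[{"slide":[0,0.0015,-0.025],"yaw":0},{"slide":[0,0.0015,-0.045],"yaw":0},{"slide":[0,0.0015,-0.058],"yaw":0},{"slide":[0,0.0015,-0.064],"yaw":0},{"slide":[0,0.0015,-0.064],"yaw":0},{"slide":[0,0.0015,-0.064],"yaw":0}]'
python3 -m inch '[{"slide":[0,0,-0.003],"yaw":0},{"slide":[0,0,-0.006],"yaw":0},{"slide":[0,0,-0.006],"yaw":0},{"slide":[0,0,-0.006],"yaw":0}]'
```

```text
clock: 12.43
position: [0.5378, 0.1994, 0.185]
ee_rot: [0.698, 0.716, 0.0, 0.0]
ft_force: [-0.3, 0.1, 0.2]
grip_width: 0.271
grasp_force: 40.1
clock: 12.77
position: [0.5376, 0.1993, 0.1785]
ee_rot: [0.698, 0.716, 0.0, 0.0]
ft_force: [0.5, 0.6, -0.4]
grip_width: 0.268
grasp_force: 40.1
```

```bash
python3 -m inch '[{"slide":[0.001,-0.001,-0.002],"yaw":0},{"slide":[0.001,-0.001,-0.004],"yaw":0},{"slide":[0.001,-0.001,-0.004],"yaw":0},{"slide":[0.001,-0.001,-0.004],"yaw":0}]'
python3 - <<'E'
from h import *
import pickle
C={n:camera(n) for n in("scene","top","wrist")};pickle.dump(C,open("c8.pkl","wb"))
E
```

```text
clock: 13.1
position: [0.5386, 0.1982, 0.1742]
ee_rot: [0.698, 0.716, -0.0, -0.0]
ft_force: [0.3, -0.6, -2.1]
grip_width: 0.265
grasp_force: 40.0
```

```bash
python3 -m inch '[{"slide":[0,0,0],"yaw":0},{"slide":[0,0,0],"yaw":0},{"slide":[0,0,0],"yaw":0},{"slide":[0,0,0],"yaw":0}]' 165
python3 -m inch '[{"slide":[-0.002,0,0],"yaw":0},{"slide":[-0.004,0,0],"yaw":0},{"slide":[-0.004,0,0],"yaw":0},{"slide":[-0.004,0,0],"yaw":0}]' 145
```

```text
clock: 13.58
position: [0.5384, 0.1983, 0.1744]
ee_rot: [0.698, 0.716, -0.0, -0.0]
ft_force: [-0.3, -0.4, -0.2]
grip_width: 0.353
grasp_force: 1.6
clock: 13.92
position: [0.5343, 0.1983, 0.1744]
ee_rot: [0.698, 0.716, -0.0, 0.0]
ft_force: [-1.5, -0.1, -0.9]
grip_width: 0.434
grasp_force: 0.6
```

```bash
python3 -m inch '[{"slide":[-0.004,0,-0.001],"yaw":0},{"slide":[-0.007,0,-0.003],"yaw":0},{"slide":[-0.010,0,-0.004],"yaw":0},{"slide":[-0.013,0,-0.005],"yaw":0},{"slide":[-0.016,0,-0.006],"yaw":0},{"slide":[-0.018,0,-0.007],"yaw":0},{"slide":[-0.018,0,-0.007],"yaw":0},{"slide":[-0.018,0,-0.007],"yaw":0}]' 100
python3 -m inch '[{"slide":[-0.003,0,-0.001],"yaw":0},{"slide":[-0.006,0,-0.002],"yaw":0},{"slide":[-0.009,0,-0.003],"yaw":0},{"slide":[-0.009,0,-0.003],"yaw":0},{"slide":[-0.009,0,-0.003],"yaw":0}]'
python3 - <<'E'
from h import *
import pickle
C={n:camera(n) for n in("scene","top","wrist")};pickle.dump(C,open("c9.pkl","wb"))
E
```

```text
clock: 14.58
position: [0.5164, 0.1983, 0.1674]
ee_rot: [0.698, 0.716, 0.0, 0.0]
ft_force: [-0.8, 0.6, 0.8]
grip_width: 0.61
grasp_force: 0.7
clock: 15.0
position: [0.5073, 0.1983, 0.1643]
ee_rot: [0.698, 0.716, -0.0, 0.0]
ft_force: [-1.9, -0.1, 0.8]
grip_width: 0.606
grasp_force: 1.0
```

```bash
python3 -m inch '[{"slide":[0,0,0],"yaw":0},{"slide":[0,0,0],"yaw":0},{"slide":[0,0,0],"yaw":0},{"slide":[0,0,0.02],"yaw":0},{"slide":[0,0,0.05],"yaw":0},{"slide":[0,0,0.09],"yaw":0},{"slide":[0,0,0.12],"yaw":0},{"slide":[0,0,0.12],"yaw":0}]' 40
python3 - <<'E'
from h import *
import pickle
C={n:camera(n) for n in("scene","top","wrist")};pickle.dump(C,open("c10.pkl","wb"))
k=lambda f,x,y,w,h,q:cv2.resize(f[y:y+h,x:x+w],None,fx=q,fy=q,interpolation=cv2.INTER_CUBIC)
s,t,w=(C[n]["frame"] for n in("scene","top","wrist"))
u=proj(C["wrist"],(.53,.198,.13)).astype(int);print(u)
y0=max(0,min(200,u[1]-100));x0=max(0,min(440,u[0]-100))
save(np.hstack([np.vstack([k(s,310,180,80,60,5),k(t,240,150,80,60,5)]),k(w,x0,y0,133,200,3)[:600,:400]]),"c10.png");print(x0,y0)
E
```

```text
clock: 15.82
position: [0.5095, 0.1997, 0.2906]
ee_rot: [0.698, 0.716, 0.004, 0.002]
ft_force: [-0.9, 0.4, 0.8]
grip_width: 0.84
grasp_force: 0.0
[338 190]
238 90
```

View pics/c10.png

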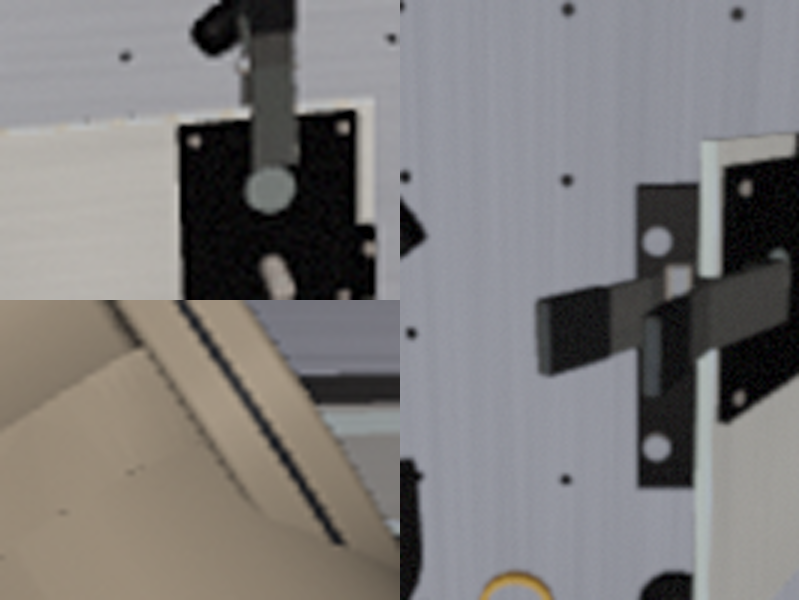

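The picture shows the clamp gripping plate and backplate together, leaning in line with the slope. The jaw end is at scene px ≈(365,213), still not fully down. The pin end is at wrist px ≈(331,183). Now I compute the seating depth.

```bash
cat >> h.py <<'E'
a=np.radians(32);yw=.024
Rm=np.array([[np.cos(yw),-np.sin(yw),0],[np.sin(yw),np.cos(yw),0],[0,0,1]])
Rb=Rm@np.array([[np.cos(a),0,np.sin(a)],[0,1,0],[-np.sin(a),0,np.cos(a)]]).T
Rb=Rm@np.c_[[np.cos(a),0,np.sin(a)],[0,1,0],[-np.sin(a),0,np.cos(a)]]
Ob=np.array([.5926,.152,.03])
def b(P): return Rb.T@(np.array(P)-Ob)
def w(p): return Ob+Rb@np.array(p)
def onx(c,u,v,ax,val):
    o,d=ray(c,u,v);n=Rb[:,ax];return b(o+d*(val-n@(o-Ob))/(n@d))
E
python3 - <<'E'
from h import *
import pickle
C=pickle.load(open("c10.pkl","rb"));s,W=C["scene"],C["wrist"]
print("tip b",[onx(s,310+275/5-.4,180+168/5-.4,0,x).round(4) for x in(.008,.012)])
print("disc",onx(s,310+271/5-.4,180+188/5-.4,0,.005).round(4), "plate topR",onx(s,310+355/5-.4,180+112/5-.4,0,.005).round(4),"plate top L",onx(s,310+180/5-.4,180+126/5-.4,0,.005).round(4))
print("pin end W",[onx(W,238+(678-400)/3-.3,90+278/3-.3,1,y).round(4) for y in(.062,.047)])
print("near handle top W",onx(W,238+(541-400)/3,90+335/3,1,.047).round(4),"far top",onx(W,238+(652-400)/3,90+355/3,1,.047).round(4))
for z in(.110,.128): print(z,w([-.0005,.047,z]).round(4))
E
```

```text
tip b [array([0.008 , 0.0497, 0.0811]), array([0.012 , 0.0489, 0.0828])]
disc [0.005  0.0481 0.0693] plate topR [0.005  0.0904 0.1056] plate top L [0.005  0.0039 0.1063]
pin end W [array([0.0077, 0.062 , 0.147 ]), array([-0.0281,  0.047 ,  0.0831])]
near handle top W [-0.0206  0.047   0.176 ] far top [0.0168 0.047  0.1764]
0.11 [0.5328 0.1976 0.123 ]
0.128 [0.5232 0.1973 0.1383]
```

The frame check is good, with the plate at y≈47 mm. The crotch is at z≈113.5 mm and the clamp is in line with the slope, so it's about 3–4 mm short of fully home. I'll pinch the pin ends along the width, biased towards the stop, and push down the slope.

```bash
python3 -c "
from h import *
print(w([-.0015,.050,.132]).round(4))"
python3 -m inch '[{"slide":[0.012,0.002,0],"yaw":-1.571},{"slide":[0.012,0.002,0],"yaw":-1.571},{"slide":[0.012,0.002,0],"yaw":-1.571},{"slide":[0.012,0.002,0],"yaw":-1.571},{"slide":[0.012,0.002,0],"yaw":-1.571},{"slide":[0.012,0.002,0],"yaw":-1.571},{"slide":[0.012,0.002,0],"yaw":-1.571},{"slide":[0.012,0.002,0],"yaw":-1.571},{"slide":[0.012,0.002,0],"yaw":-1.571},{"slide":[0.012,0.002,0],"yaw":-1.571},{"slide":[0.012,0.002,0],"yaw":-1.571},{"slide":[0.012,0.002,0],"yaw":-1.571},{"slide":[0.012,0.002,0],"yaw":-1.571},{"slide":[0.012,0.002,0],"yaw":-1.571},{"slide":[0.012,0.002,0],"yaw":-1.571},{"slide":[0.012,0.002,0],"yaw":-1.571}]' 100
python3 - <<'E'
from h import *
import pickle
c=camera("wrist");pickle.dump(c,open("w11.pkl","wb"))
f=c["frame"];P=w([-.0015,.050,.132]);print(proj(c,P),proj(c,w([.0168,.047,.176])))
# dark clamp columns over the bright backplate/table just below plate top edge: row through the near handle
for z in(.150,.165):
    u,v=proj(c,w([-.012,.048,z])).astype(int);r=f[v,u-60:u+60].astype(int).sum(1);m=np.where(r<150)[0]+u-60;print(u,v,m)
E
```

```text
[0.5202 0.2003 0.1411]
clock: 17.3
position: [0.5193, 0.2001, 0.2835]
ee_rot: [1.0, 0.014, -0.001, 0.0]
ft_force: [-0.6, -0.1, 0.1]
grip_width: 0.606
grasp_force: 0.0
[316.65134443 192.19327347] [320.34563773 215.52425036]
318 213 [307 308 309 310 311 312 313 314 315 316 317 318 319 320 321 322 323 324
 325 326 327 328 329 330 331 332]
318 226 [308 309 310 311 312 313 314 315 316 317 318 319 320 321 322 323 324 325
 326 327 328 329 330]
```

```bash
python3 -m inch '[{"slide":[0.001,-0.001,-0.04],"yaw":0},{"slide":[0.001,-0.001,-0.08],"yaw":0},{"slide":[0.001,-0.001,-0.11],"yaw":0},{"slide":[0.001,-0.001,-0.13],"yaw":0},{"slide":[0.001,-0.001,-0.138],"yaw":0},{"slide":[0.001,-0.001,-0.138],"yaw":0},{"slide":[0.001,-0.001,-0.138],"yaw":0}]' 100
python3 -m inch '[{"slide":[0,0,0],"yaw":0},{"slide":[0,0,0],"yaw":0},{"slide":[0,0,0],"yaw":0},{"slide":[0,0,0],"yaw":0},{"slide":[0,0,0],"yaw":0},{"slide":[0,0,0],"yaw":0},{"slide":[0,0,0],"yaw":0}]' 255 20
```

```text
clock: 17.93
position: [0.5209, 0.1995, 0.1472]
ee_rot: [1.0, 0.013, 0.0, -0.0]
ft_force: [0.7, 0.1, 0.0]
grip_width: 0.609
grasp_force: 0.0
clock: 18.52
position: [0.5208, 0.1996, 0.1474]
ee_rot: [1.0, 0.013, 0.001, -0.0]
ft_force: [-2.4, -0.4, 5.9]
grip_width: 0.342
grasp_force: 19.6
```

The pin is gripped (29 mm). Pushing down the slope.

```bash
python3 -m inch '[{"slide":[0.001,0,-0.0017],"yaw":0},{"slide":[0.002,0,-0.0034],"yaw":0},{"slide":[0.002,0,-0.0034],"yaw":0},{"slide":[0.002,0,-0.0034],"yaw":0}]'
python3 -m inch '[{"slide":[0.001,0,-0.0017],"yaw":0},{"slide":[0.001,0,-0.0017],"yaw":0},{"slide":[0.001,0,-0.0017],"yaw":0}]'
```

```text
clock: 18.85
position: [0.5229, 0.1997, 0.1438]
ee_rot: [1.0, 0.013, 0.001, -0.0]
ft_force: [-1.1, 0.5, 4.1]
grip_width: 0.338
grasp_force: 19.5
clock: 19.1
position: [0.5236, 0.1998, 0.1426]
ee_rot: [1.0, 0.013, 0.0, -0.0]
ft_force: [-6.0, -0.6, 12.2]
grip_width: 0.34
grasp_force: 20.0
```

```bash
python3 -m inch '[{"slide":[0.001,0,-0.0017],"yaw":0},{"slide":[0.001,0,-0.0017],"yaw":0},{"slide":[0.001,0,-0.0017],"yaw":0}]'
python3 -m inch '[{"slide":[-0.001,0,0.002],"yaw":0},{"slide":[-0.001,0,0.002],"yaw":0},{"slide":[-0.001,0,0.002],"yaw":0}]'
python3 -m inch '[{"slide":[0,0,0],"yaw":0},{"slide":[0,0,0],"yaw":0},{"slide":[0,0,0],"yaw":0},{"slide":[0,0,0],"yaw":0},{"slide":[0,0,0.02],"yaw":0},{"slide":[0,0,0.05],"yaw":0},{"slide":[0,0,0.09],"yaw":0},{"slide":[0,0,0.13],"yaw":0},{"slide":[0,0,0.15],"yaw":0},{"slide":[0,0,0.15],"yaw":0},{"slide":[0,0,0.15],"yaw":0},{"slide":[0,0,0.15],"yaw":0}]' 100
python3 - <<'E'
from h import *
import pickle
C={n:camera(n) for n in("scene","wrist")};pickle.dump(C,open("c12.pkl","wb"))
c=C["wrist"];f=c["frame"]
# dark handles rows in wrist: centre & row extent along the clamp's middle column
for z in(.145,.160):
    u,v=proj(c,w([-.012,.048,z])).astype(int);m=np.where(f[v,u-60:u+60].astype(int).sum(1)<150)[0]+u-60;print(z,u,m.min(),m.max())
# scene: end of the jaw and disc centre, against the picture before pushing
old=pickle.load(open("c10.pkl","rb"))["scene"]
for s in(old,C["scene"]):
    g=s["frame"].astype(int).sum(2);print([int(x) for x in g[204:222,363]])
    print([int(x) for x in g[205,340:386]])
E
```

```text
clock: 19.35
position: [0.5247, 0.1998, 0.1413]
ee_rot: [1.0, 0.013, 0.001, 0.0]
ft_force: [-6.9, -1.7, 17.1]
grip_width: 0.341
grasp_force: 20.6
clock: 19.6
position: [0.524, 0.1994, 0.1419]
ee_rot: [1.0, 0.012, 0.001, -0.0]
ft_force: [2.6, 0.7, 1.3]
grip_width: 0.338
grasp_force: 20.8
clock: 20.6
position: [0.5232, 0.199, 0.2905]
ee_rot: [1.0, 0.012, -0.001, 0.0]
ft_force: [-0.1, -0.2, 0.1]
grip_width: 0.613
grasp_force: 0.0
0.145 317 304 328
0.16 317 306 327
[213, 213, 217, 211, 211, 211, 211, 216, 210, 283, 363, 353, 350, 348, 351, 350, 356, 340]
[524, 526, 525, 530, 508, 346, 6, 16, 10, 28, 24, 3, 17, 0, 10, 5, 20, 22, 8, 24, 125, 224, 222, 213, 217, 220, 218, 220, 216, 156, 15, 29, 34, 7, 38, 13, 16, 208, 389, 371, 1, 301, 495, 554, 528, 474]
[219, 217, 212, 212, 218, 219, 217, 219, 214, 219, 207, 274, 361, 352, 349, 353, 361, 345]
[528, 529, 529, 530, 514, 346, 0, 0, 17, 34, 37, 20, 31, 1, 1, 11, 26, 17, 23, 2, 126, 232, 223, 217, 215, 217, 221, 218, 251, 254, 13, 3, 7, 19, 18, 26, 8, 214, 392, 373, 0, 302, 495, 557, 534, 474]
```

The jaw end moved about 4 mm down the slope and now rests home, and the plate's edges have not moved. The gripper is clear at z≈0.29, so I hand in.

```bash
python3 -c "
from workcell import *
print(hand_in())"
```

```text
the job is handed in; nothing more can be done
None
```

I slid the plate home against the stop, clipped the clamp over the plate and backplate at about mid-width, pushed it fully home, let go, and handed the job in at about 21 s; the hand-in returned no verdict.

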